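# Set the filter turret to the ring mark and start the inspection light

## Robot

A 6-joint arm with a two-finger parallel gripper is mounted at the origin on the work surface. World frame = base frame: x ahead of the robot, y to its left, z up, the work surface at z = 0. Lengths are in mm, angles in rad, forces in N, time in s.
With the tool pointing down it reaches from about 225 to 725 mm from the base axis. Payload 3.1 kg.
Tool frame: the origin (TCP) lies between the finger pads; the fingertips stand 19 mm ahead of it and the grasp point (between the pads) is the TCP (arm.nose_length is the z of the fingertips in the tool frame, in mm); z points along the fingers, y is the line along which they close (so a half turn about z gives the same grasp; the last joint's range is limited). The gripper opens to 85 mm and grips with 20 to 120 N. Pads are 22 mm wide; open, the fingers measure 114 mm over their backs; the gripper's body (76 mm by 85 mm) begins 54 mm behind the grasp point. The pads swing forward as they close: fully open they stand 13 mm farther back than shut.
Start: joints at [-1.248, 0.048, 0.099, 1.622, 0, 1.443], TCP at [228.72, -472.551, 250.312] pointing down, gripper open.
Joint ranges: [-2.91, 2.91], [-0.99, 1.94], [-1.21, 1.42], [-2.12, 2.29], [-1.49, 1.47], [-3.14, 3.14]. Speed limits (rad/s): [2.79, 2.79, 3.14, 3.14, 3.14, 3.14].

## Interface

Orientations are given as a 3x3 rotation matrix whose columns are the frame's x, y, z axes.
In Python, from plant import arm gives the robot as it stands. Calls block until the motion is done:
- arm.move_ptp(position, orientation): joint-space move of the TCP to a pose.
- arm.movel(position, attitude=None, velocity=150): straight line of the TCP; attitude=None keeps the orientation; velocity is the mean speed in mm/s.
- arm.movej(angles): joint-space move.
- arm.move_gripper(opening): finger opening in mm; the grip force is fixed at half the most; returns when the fingers have stopped.
- arm.wait(seconds).
- arm.inverse_kinematics(position, orientation): joint angles nearest the present ones, or None.
- arm.get_obs(): the state.
- arm.capture(name): name is "scene" or "top" or "wrist"; returns a dict with "pixels" (384x512x3 uint8, red, green, blue), "K" (3x3 intrinsics, pixels), "D" ([k1, k2, p1, p2, k3] as OpenCV has them; the pictures are not rectified), "extrinsics" (4x4, takes a point from camera to world coordinates). Camera axes: x right, y down, z forward; pixel columns grow to the right and rows downward; lengths in mm; the calibration is good to about 2 mm. A picture is of the moment at which its call begins. There is no depth.
A pose or a line that the arm cannot do raises arm.PlanningError and nothing moves.
- arm.close_job(): hands the job in; it is judged then, once.
Trained networks look in a picture, given as the dict that the camera call returned (one of the last four; its "shot" number tells which), for a name from the list of things; names that differ only in an ending like _2 or _b are one class to them, and where a whole thing is asked for, a point or a joint stands for the part that bears it (a point fixed in the world has none). Each returns a list of dicts, best first, with "p" (0 to 1); they miss things now and then, are a little off and sometimes report something else, mostly with a low value. They report only what shows in the picture. A call takes as long as a camera call.
- arm.trace(name, picture): "region" (384x512 bool, what is visible of it) and "pixel" ([row, column] in pixels, amid what is visible of it).
- arm.spot_point(name, picture): "pixel" ([row, column] in pixels: a listed point, or the origin of a listed thing).
The state is a dict: "time_s": time; "qpos": joint angles; "joint_velocities": joint speeds; "joint_efforts": joint torques, N m; "tcp_pos": TCP position; "eef_rot": TCP orientation; "wrist_force": force on the tool from outside, world axes, zero at the start; "torque": the same for the moment, N m; "opening": finger opening in mm; "gripper_force": force on a finger pad.
Only numpy, scipy, OpenCV 4.12 (cv2) and the standard library are available. Lean on these libraries where they do the work, as an engineer would, in place of code of your own. Each camera call takes 0.05 s, during which the arm holds its last target. There are 200 camera calls.

## Task

On the grey inspection-light base, push the filter turret's black tab round with a fingertip until it points at the middle of the tile marked with a ring outline, then press the round button behind the turret all the way down and let it come up again. Only push, gently: do not grip the tab or lift the turret off its spindle, do not press the button before the tab is at the ring, and leave everything else on the bench and on the base as it is.

Things in the scene. Friction and masses are not known exactly. Their poses are not given: they have to be found in the camera images.
- housing: grey inspection-light base fixed to the bench, 290 (its x, -135 to +155) x 320 (its y, -160 to +160), flat deck 50 above the bench. Origin: on the vertical turret axis, at bench height. -x (front) faces roughly to the robot, +y is its left seen from the robot. Five tiles lie in an arc round the turret's front: at -1.7, -0.85, 0, 0.85, 1.7 rad from -x, counter-clockwise positive
- turret (a joint): aluminium filter wheel, 116 dia, top face 64 above the bench (hub 70), on a vertical axis through the housing's origin. Rad: 0 when the tab points along the housing's -x, growing counter-clockwise seen from above; stops at -2 and +2. Dry friction only (0.08 N m, some 1.3 N at the tab), no spring or clicks: stays where left. It sits loosely on its spindle and comes up if pulled
- tab: the turret's single black tab, an upright blade fixed near the rim: 34 along the radius (from 46 to 80 from the axis), 8 thick on a 12-thick foot, top 97 above the bench, 33 above the wheel, free on both sides. Origin: on the turret axis, 52 above the bench; its -x points from the axis out along the tab
- tab_top (a point): centre of the tab's top edge, 63 from the turret axis, 97 above the bench
- pointer (a point): the point straight out from the tab, 98 from the turret axis and 52 above the bench (no material there): it lies over a tile's centre when the tab points at that tile
- tile_ring: fixed white round tile, 40 dia x 3 thick, on the housing's deck, bearing a dark ring outline, 32 across and open in the middle: the wanted position. Origin: centre of its underside, 98 from the turret axis
- tile_cross: fixed white round tile, 40 dia x 3 thick, on the housing's deck, bearing a dark plus-shaped cross, 32 across. Origin: centre of its underside, 98 from the turret axis
- tile_disc: fixed white round tile, 40 dia x 3 thick, on the housing's deck, bearing a small solid dark disc, 18 dia; always the middle tile of the arc, the other four swap places. Origin: centre of its underside, 98 from the turret axis
- tile_bar: fixed white round tile, 40 dia x 3 thick, on the housing's deck, bearing one dark bar, 32 x 9. Origin: centre of its underside, 98 from the turret axis
- tile_square: fixed white round tile, 40 dia x 3 thick, on the housing's deck, bearing a solid dark square, 24 x 24. Origin: centre of its underside, 98 from the turret axis
- start_button (a joint): grey round push button, 28 dia, in a black mount on the deck behind the turret, 108 from its axis along the housing's +x. Value in m: 0 up, 0.006 fully down (about 4 N); springs back by itself
- start_button_top (a point): centre of the button's top face, 22 above the deck (72 above the bench), which is pressed straight down; its mount is 44 dia, 12 high
- flux_jar: bystander: closed jar, 36 dia x 36 high, loose on the housing's back left corner. Origin: centre of its underside
- loupe: bystander: waisted dark metal eye loupe, 34 dia x 30 high, loose on the housing's back right corner. Origin: centre of its underside
- solder_spool: bystander: grey spool, 52 dia x 40 high, standing on the bench left of the housing. Origin: centre of its underside
- wash_bottle: bystander: white bottle, 48 dia x 110 high, on the bench left of the housing. Origin: centre of its underside
- tape_roll: bystander: roll of brown tape, 80 dia x 18 high, lying on the bench right of the housing. Origin: centre of its underside
- driver: bystander: screwdriver 150 long, lying on the bench right of the housing. Origin: centre of its underside (about the middle of its length)
- board: bystander: green circuit board 90 x 70 x about 11 with its parts, lying on the bench nearer the robot, to its left. Origin: centre of its underside

How it is judged (in metres and radians):
On the way, in this order (a step that is already met when the one before it is completed fails the run):
1. a finger pushes on the tab (contact force between the fingers and tab above 0.2 N).
2. the tab points at the ring tile and the turret is still (horizontal distance between pointer and tile_ring below 0.012 m and velocity of joint turret between -0.1 and 0.1 rad/s), for 0.2 s.
3. the button is pressed down (horizontal distance between pointer and tile_ring below 0.012 m and value of joint start_button above 0.0042 m).
At the end, for the whole second after the job is handed in: The tab points at the ring tile (the pointer point within 12 mm of the tile's centre, level), the turret is still and down on its spindle, the button has been pressed at least 4.2 mm after that and is up again, and the loose things are within 20 mm of where they stood (horizontal distance between pointer and tile_ring below 0.012 m and z of tab_top in the frame of housing below 0.105 m and value of joint start_button below 0.0015 m and velocity of joint turret between -0.05 and 0.05 rad/s and distance of each of flux_jar, loupe, solder_spool, wash_bottle, tape_roll, driver, board from where it was at the start of the episode below 0.02 m); the robot touches nothing.
It fails at once if the button pressed (over 2.5 mm) while the tab is not at the ring tile (not (horizontal distance between pointer and tile_ring below 0.012 m) and value of joint start_button above 0.0025 m).
It fails at once if the turret lifted more than 8 mm off its seat (not (z of tab_top in the frame of housing below 0.105 m)).
It fails at once if the tab gripped or shoved hard (over 25 N) (contact force between the fingers and tab above 25 N).
It fails at once if a loose bystander moved over 20 mm or lifted (distance of any of flux_jar, loupe, solder_spool, wash_bottle, tape_roll, driver, board from where it was at the start of the episode above 0.02 m).
It fails at once if a standing bystander tipped over (angle between any of flux_jar, loupe, solder_spool, wash_bottle, tape_roll, board's own z axis and vertical above 0.4 rad).
It also fails if it takes over 48 s, if anything falls off the work surface, if the arm or the gripper's body presses on something with over 40 N, if the wrist force passes 120 N, or if a joint passes its speed limit or range.

## Working session

There is one attempt and no reset: what is moved stays moved. The work goes in short steps, each a Python script; the robot and the scene stay as the last script left them, time stands still between calls to the robot, and variables do not carry over. Pictures are saved under pics/ and viewed, at most 10 in all, crops included, and the job is handed in when it is done.

```bash
mkdir -p pics
cat > h.py <<'E'
import numpy as np, cv2
from plant import arm
def px2w(pic,rc,z):
    K=np.array(pic["K"],float);D=np.array(pic["D"],float);T=np.array(pic["extrinsics"])
    u=cv2.undistortPoints(np.array([[[rc[1],rc[0]]]],float),K,D)[0,0]
    d=T[:3,:3]@np.array([u[0],u[1],1]);o=T[:3,3]
    return o+d*(z-o[2])/d[2]
def save(pic,n,s=1.5):
    cv2.imwrite(f"pics/{n}.png",cv2.resize(pic["pixels"][:,:,::-1],None,fx=s,fy=s))
Z=dict(tile_ring=50,tile_cross=50,tile_disc=50,tile_bar=50,tile_square=50,tab_top=97,start_button_top=72,pointer=52,housing=0,
 flux_jar=50,loupe=50,solder_spool=0,wash_bottle=0)
def find(pic,names):
    for n in names:
        for r in arm.spot_point(n,pic)[:2]:
            print(n,round(r["p"],2),np.round(r["pixel"]),np.round(px2w(pic,r["pixel"],Z[n]),1))
E
python3 - <<'E'
from h import *
p=arm.capture("top");save(p,"top1")
find(p,Z)
p=arm.capture("scene");save(p,"sc1")
find(p,["tile_ring","tab_top","start_button_top","tile_disc","housing"])
print(arm.get_obs()["eef_rot"],arm.nose_length)
E
```

```text
tile_cross 0.46 [174. 344.] [ 545.3 -231.8   50. ]
tile_disc 0.72 [167. 281.] [561.5 -24.8  50. ]
tile_disc 0.53 [200. 310.] [ 454.9 -121.7   50. ]
tile_bar 0.63 [167. 284.] [563.4 -34.6  50. ]
tile_square 0.64 [190. 289.] [487.8 -51.5  50. ]
tab_top 0.63 [190. 318.] [ 487.1 -138.1   97. ]
start_button_top 0.55 [138. 316.] [ 658.9 -133.5   72. ]
pointer 0.54 [203. 318.] [ 445.9 -147.4   52. ]
housing 0.92 [175. 311.] [ 541.7 -130.3    0. ]
flux_jar 0.73 [190. 318.] [ 489.6 -145.4   50. ]
flux_jar 0.45 [135. 280.] [667.7 -16.7  50. ]
loupe 0.56 [142. 354.] [ 650.8 -261.9   50. ]
solder_spool 0.62 [186. 249.] [501.9  81.6   0. ]
wash_bottle 0.69 [203. 316.] [ 447.5 -149.4    0. ]
wash_bottle 0.6 [143. 245.] [648.7  97.4   0. ]
tile_ring 0.48 [229. 178.] [ 476.  -197.2   50. ]
tab_top 0.67 [209. 193.] [ 472.5 -142.    97. ]
start_button_top 0.67 [265. 229.] [ 653.3 -139.8   72. ]
tile_disc 0.44 [210. 192.] [ 442.7 -134.7   50. ]
housing 0.65 [248. 215.] [ 554.5 -130.9    0. ]
housing 0.36 [228. 248.] [548.7 -21.3   0. ]
[[ 9.00108025e-01  4.35666779e-01 -1.37918768e-05]
 [ 4.35666779e-01 -9.00108025e-01  5.39500947e-07]
 [-1.21791364e-05 -6.49427167e-06 -1.00000000e+00]] 19.0
```

Run:
```python
from h import *
R=np.array([[1,0,0],[0,-1,0],[0,0,-1.]])
p=arm.capture("wrist");T=np.array(p["extrinsics"]);o=arm.get_obs();Rt=np.array(o["eef_rot"])
print("cam in tool",Rt.T@(T[:3,3]-o["tcp_pos"]),Rt.T@T[:3,:3])
arm.move_ptp([490,-130,330],R)
p=arm.capture("wrist");save(p,"w1")
find(p,list(Z)[:8]+["flux_jar","loupe"])
for n in ["tile_ring","turret","start_button"]:
    for r in arm.trace(n,p)[:2]: print("trace",n,r["p"],r["pixel"],px2w(p,r["pixel"],53))
```

```text
cam in tool [  79.22876403   -0.3248982  -124.66919034] [[-1.16353056e-03 -9.50842483e-01 -3.09672761e-01]
 [ 9.99999192e-01 -9.48047800e-04 -8.46330483e-04]
 [ 5.11142398e-04 -3.09673495e-01  9.50842818e-01]]
tile_ring 0.62 [164. 305.] [ 475.3 -203.    50. ]
tile_cross 0.87 [110. 329.] [ 547.9 -231.1   50. ]
tile_disc 0.73 [182. 247.] [ 450.2 -122.4   50. ]
tile_disc 0.4 [145. 120.] [502.3  50.6  50. ]
tile_bar 0.92 [101. 180.] [559.9 -36.   50. ]
tile_square 0.77 [155. 198.] [487.9 -56.6  50. ]
tab_top 0.71 [172. 257.] [ 476.2 -135.9   97. ]
start_button_top 0.79 [ 18. 265.] [ 651.6 -145.3   72. ]
pointer 0.76 [182. 260.] [ 449.4 -140.7   52. ]
flux_jar 0.96 [  3. 160.] [673. -21.  50.]
flux_jar 0.26 [ 70. 416.] [ 598.4 -339.3   50. ]
loupe 0.81 [ 27. 363.] [ 646.1 -266.    50. ]
loupe 0.75 [  4. 163.] [672.1 -23.7  50. ]
trace tile_ring 0.86 [164.9, 306.3] [ 474.73091374 -204.87202971   53.        ]
trace turret 0.65 [25.2, 370.5] [ 647.99532096 -273.86169301   53.        ]
trace start_button 0.81 [14.1, 262.3] [ 659.50310007 -142.77671621   53.        ]
```

View pics/w1.png

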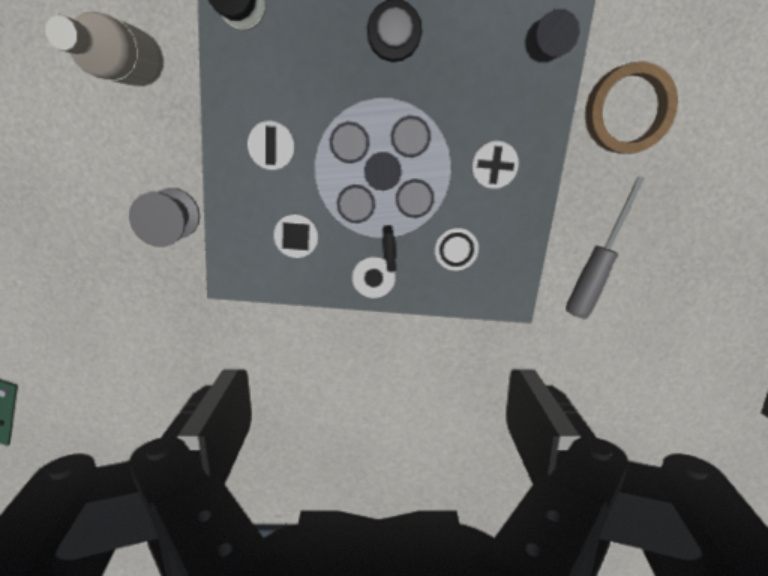

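View pics/top1.png

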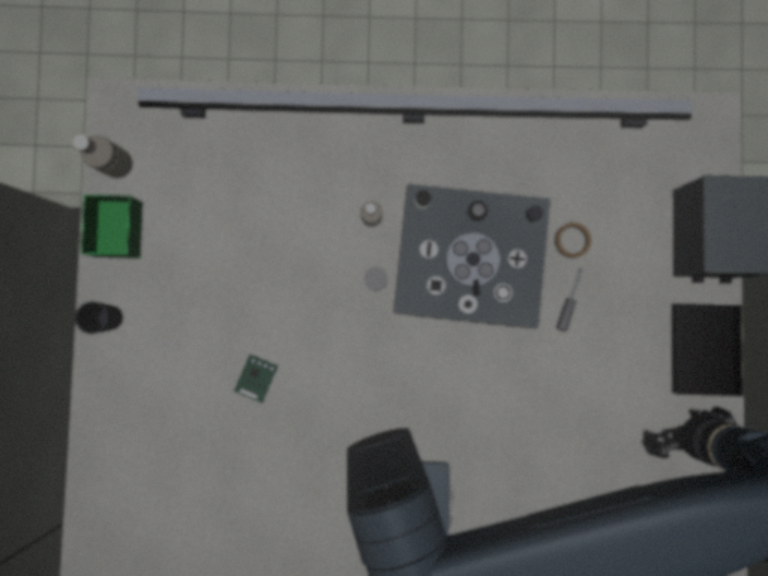

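```bash
cat >> h.py <<'E'
def fit(q,a):
    q=np.array(q);a=np.array(a);m=98*np.c_[-np.cos(a),-np.sin(a)]
    qc,mc=q.mean(0),m.mean(0);A=m-mc;B=q-qc
    psi=np.arctan2((A[:,0]*B[:,1]-A[:,1]*B[:,0]).sum(),(A*B).sum())
    c,s=np.cos(psi),np.sin(psi);Rz=np.array([[c,-s],[s,c]]);t=qc-Rz@mc
    print("fit",t,psi,"resid",np.round(q-(m@Rz.T+t),1).tolist());return t,psi
def pose(C,psi,a,rad,tan,z):
    th=psi+a;r=np.array([-np.cos(th),-np.sin(th),0]);t=np.array([np.sin(th),-np.cos(th),0])
    return np.array([C[0],C[1],z])+rad*r+tan*t, np.c_[-r,t,[0,0,-1]]
def ang(C,psi,p):
    d=p[:2]-np.array(C);return (np.arctan2(-d[1],-d[0])-psi+np.pi)%(2*np.pi)-np.pi
E
python3 - <<'E'
from h import *
ts=["tile_ring","tile_cross","tile_disc","tile_bar","tile_square"];a=[.85,1.7,0,-1.7,-.85]
def look(n):
    p=arm.capture("wrist");save(p,n)
    q=[px2w(p,arm.trace(t,p)[0]["pixel"],53)[:2] for t in ts]
    C,psi=fit(q,a)
    for n in ["tab_top","pointer"]:
        w=px2w(p,arm.spot_point(n,p)[0]["pixel"],Z[n]);print(n,w,ang(C,psi,w),np.hypot(*(w[:2]-C)))
    b=px2w(p,arm.spot_point("start_button_top",p)[0]["pixel"],72);print("button",b, C+108*np.array([np.cos(psi),np.sin(psi)]))
    return C,psi
arm.move_gripper(0)
C,psi=look("w2")
P,R=pose(C,psi,0.13,63,-45,200)
arm.move_ptp(P,R)
C2,psi2=look("w3")
print(arm.get_obs()["time_s"])
E
```

```text
fit [ 548.50997894 -125.38166822] -0.11404027040810714 resid [[-3.9, 52.0], [-1.1, -6.9], [18.9, -26.5], [-7.8, -6.2], [-6.1, -12.4]]
tab_top [ 478.57978046 -137.07110094   97.        ] 0.2796675286348651 70.90046188934453
pointer [ 446.13938526 -143.2994157    52.        ] 0.2873133625706852 103.92682100688023
button [ 648.95506709 -145.19243598   72.        ] [ 655.80845982 -137.67133871]
fit [ 544.48254296 -135.68035748] -0.0947540920363152 resid [[-1.9, -2.3], [-0.2, 1.9], [3.1, 0.8], [-1.6, -0.7], [0.5, 0.3]]
tab_top [ 478.56074558 -138.91142933   97.        ] 0.14372860910990637 66.00093328673223Traceback (most recent call last):
  File "<stdin>", line 15, in <module>
  File "<stdin>", line 8, in look
IndexError: list index out of range
```

View pics/w3.png

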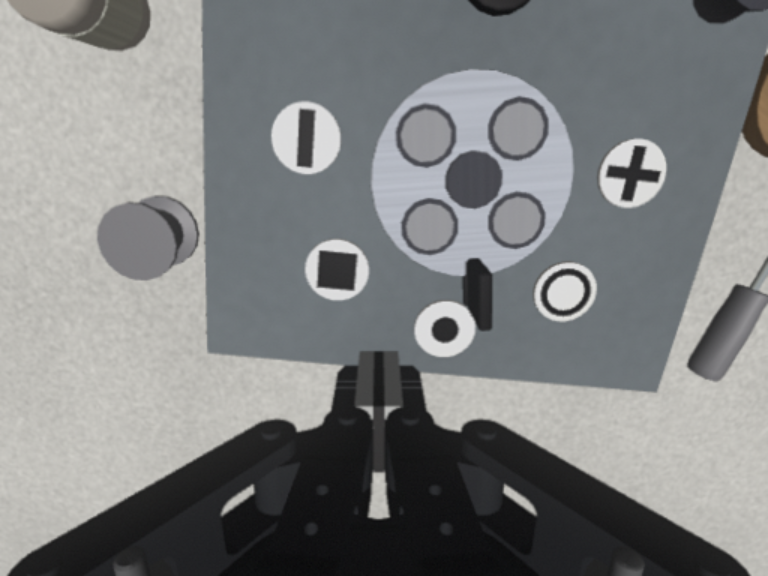

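```bash
cat >> h.py <<'E'
ts=["tile_ring","tile_cross","tile_disc","tile_bar","tile_square"];ta=[.85,1.7,0,-1.7,-.85]
def look(n):
    p=arm.capture("wrist");save(p,n)
    q=[];a=[]
    for t,x in zip(ts,ta):
        r=arm.trace(t,p)
        if r: q.append(px2w(p,r[0]["pixel"],53)[:2]);a.append(x)
    C,psi=fit(q,a)
    for n in ["tab_top","pointer","tile_ring","start_button_top"]:
        for r in arm.spot_point(n,p)[:1]:
            w=px2w(p,r["pixel"],Z[n]);print(n,r["p"],w,ang(C,psi,w),np.hypot(*(w[:2]-C)))
C=np.array([544.5,-135.7]);psi=-.0948
E
python3 - <<'E'
from h import *
f=lambda:print(np.round(arm.get_obs()["wrist_force"],1),round(arm.get_obs()["time_s"],2))
P,R=pose(C,psi,.144,63,-45,130);arm.movel(P,R)
P,R=pose(C,psi,.144,63,-45,99);arm.movel(P,R,80);f()
P,R=pose(C,psi,.144,63,-18,99);arm.movel(P,R,50);f()
for a in np.linspace(.144,.80,8)[1:]:
    P,R=pose(C,psi,a,63,-18,99);arm.movel(P,R,60);f()
P,R=pose(C,psi,a,63,-30,99);arm.movel(P,R,80)
P,R=pose(C,psi,a,63,-40,200);arm.movel(P,R);f()
P,R=pose(C,psi,.4,80,-40,220);arm.movel(P,R);f()
look("w4")
E
```

```text
[-0.4  0.3  0.7] 6.75
[0.7 0.1 0. ] 7.44
[-0.3 -0.7 -0.5] 7.69
[ 0.3  0.4 -0.5] 7.94
[0.1 0.9 0. ] 8.19
[ 0.1  0.  -0.2] 8.44
[-0.9  0.1 -0.5] 8.69
[ 0.1 -0.8  0.1] 8.94
[ 0.1 -0.8 -0.4] 9.19
[ 0.  -0.2  0.2] 10.32
[-0.5  0.2 -0.2] 10.87
fit [ 544.7661257  -135.01938819] -0.07376827411791788 resid [[-0.7, -2.4], [-0.3, 1.6], [0.2, 0.3], [0.7, 0.5]]
tab_top 0.61 [ 494.06588943 -173.20371786   97.        ] 0.7192753735574811 63.470914516425495
pointer 0.89 [ 471.63531686 -199.01786976   52.        ] 0.7926681557409418 97.17983763966959
tile_ring 0.61 [ 473.99300608 -206.6820282    50.        ] 0.8654114199793455 100.71925551844438
```

View pics/w4.png

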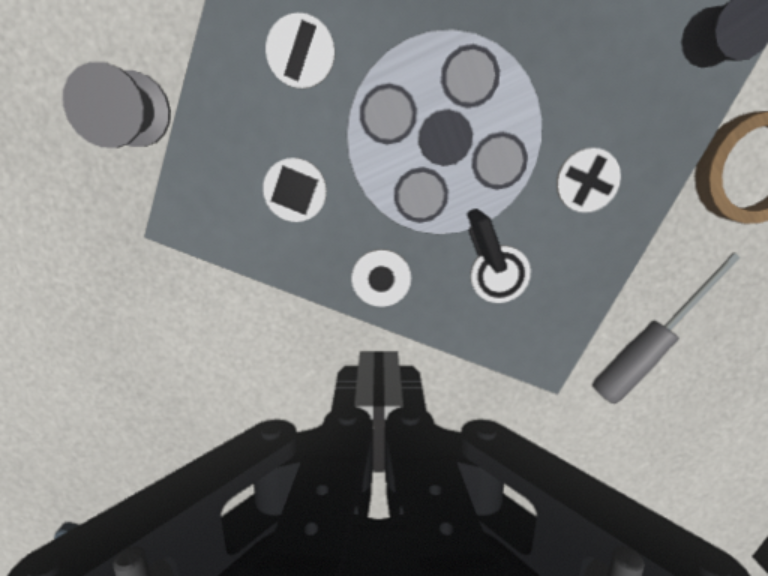

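Run:
```python
from h import *
f=lambda:print(np.round(arm.get_obs()["wrist_force"],1),round(arm.get_obs()["time_s"],2))
P,R=pose(C,psi,.75,63,-40,140);arm.movel(P,R)
P,R=pose(C,psi,.75,63,-40,99);arm.movel(P,R,100)
for a,t,v in [(.75,-20,80),(.82,-18,60),(.89,-18,40)]:
    P,R=pose(C,psi,a,63,t,99);arm.movel(P,R,v);f()
arm.wait(.2)
P,R=pose(C,psi,a,63,-30,99);arm.movel(P,R,80)
P,R=pose(C,psi,a,63,-40,180);arm.movel(P,R);f()
P,R=pose(C,psi,.85,85,0,250);arm.movel(P,R);f()
look("w5")
P,R=pose(C,psi,.2,63,0,260);arm.move_ptp(P,R);f()
look("w6")
```

```text
[ 0.2 -0.1  0.4] 13.03
[ 0.1  1.  -0.3] 13.29
[0.1 0.4 0.3] 13.56
[ 0.1  0.1 -0.2] 14.75
[ 0.8  0.1 -1.3] 15.45
fit [ 543.20930898 -134.16242637] -0.06975083092849207 resid [[0.8, -2.5], [0.7, 1.9], [2.1, 5.1], [-6.9, -6.0], [3.3, 1.6]]
tab_top 0.84 [ 497.41618214 -178.4129013    97.        ] 0.8380183934071028 63.67978483898659
tile_ring 0.67 [ 473.92883334 -204.87787963   50.        ] 0.8653987735683799 98.99727083955419
[ 0.7  0.7 -0.4] 16.69
fit [ 544.3417647 -134.3810617] -0.07368698761968384 resid [[-1.7, -3.1], [-1.1, 1.5], [4.7, 0.5], [-1.1, -0.3], [-0.8, 1.4]]
tab_top 0.92 [ 498.36148484 -175.60964178   97.        ] 0.8046525406494736 61.75744449661311
pointer 0.77 [ 475.98090298 -206.14339833   52.        ] 0.8833552723352245 99.11125250862997
tile_ring 0.73 [ 472.91733795 -203.09990642   50.        ] 0.8397817200453495 99.11472319880407
```

View pics/w5.png

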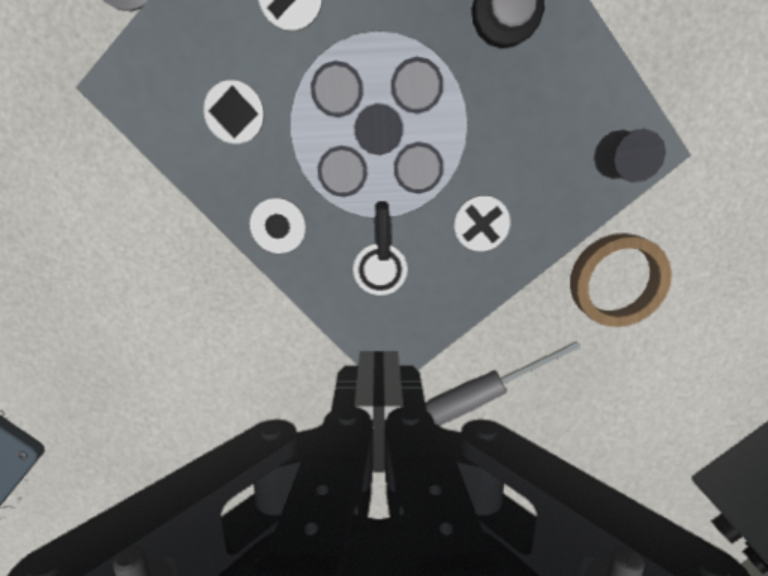

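Run:
```python
from h import *
P,R=pose(C,psi,0,-107.5,0,200);P[:2]=[651.8,-144.2];arm.move_ptp(P,R)
P[2]=101;arm.movel(P,R,100)
f0=np.mean([arm.get_obs()["wrist_force"] for _ in range(5)],0)
for z in np.arange(97,80,-1.):
    P[2]=z;arm.movel(P,R,20);arm.wait(.1)
    F=arm.get_obs()["wrist_force"][2]-f0[2];print(z-19,round(F,1),round(arm.get_obs()["tcp_pos"][2],1))
    if F>7: break
arm.wait(.2)
P[2]=110;arm.movel(P,R,60)
P[2]=230;arm.movel(P,R)
P,R=pose(C,psi,.5,75,0,270);arm.move_ptp(P,R)
look("w7");print(arm.get_obs()["time_s"])
```

```text
78.0 -0.4 97.0
77.0 0.3 96.0
76.0 0.3 94.9
75.0 -0.7 94.0
74.0 1.0 93.0
73.0 0.1 92.0
72.0 0.5 91.2
71.0 2.0 90.2
70.0 1.1 89.2
69.0 2.3 88.2
68.0 2.5 87.1
67.0 3.6 86.1
66.0 3.8 85.1
65.0 6.5 85.1
64.0 9.4 85.0
fit [ 574.09139666 -165.48809012] -0.42369137107688537 resid [[-10.9, 0.4], [2.2, 29.6], [-32.4, 2.5], [-63.8, 45.0], [104.9, -77.4]]
tab_top 0.71 [ 496.60122668 -177.49556609   97.        ] 0.5774235588252119 78.41495982133522
pointer 0.85 [ 478.82435906 -202.06069917   52.        ] 0.7902381391209321 102.04589254621568
tile_ring 0.73 [ 472.76834447 -204.02274397   50.        ] 0.7871134095610732 108.40332307366606
start_button_top 0.2 [ 641.95937918 -258.19758984   72.        ] 2.626401436999961 114.89610258074387
27.4417
```

View pics/w7.png

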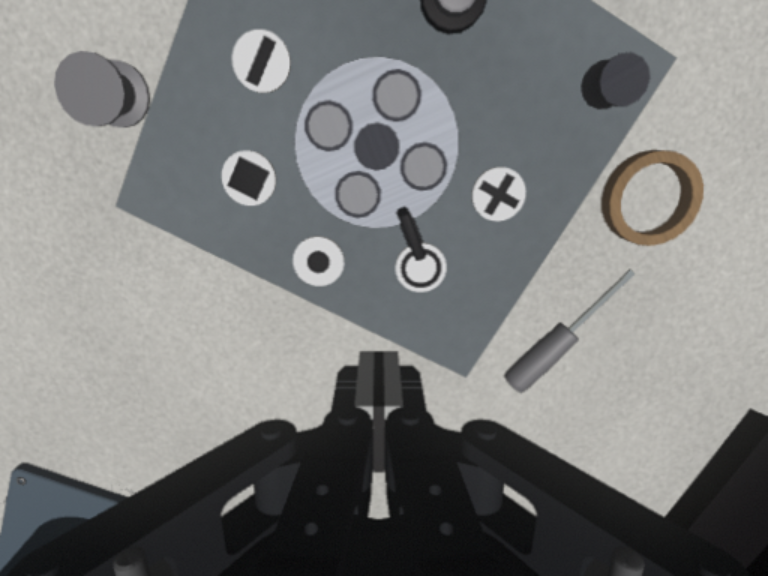

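The button bottomed out: the force rose and the tip stopped at about 66 mm. The picture shows the tab at (412,232) still pointing at the ring tile at (420,267), and the loupe, tape and driver unmoved.

```bash
python3 -c "
from plant import arm
print(arm.close_job())"
```

```text
the job is handed in; nothing more can be done
None
```

I pushed the tab round to the ring tile, pressed the button fully down and let it come up, then handed the job in at about 27 s; `close_job()` returned no verdict.

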